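# Vent the drying store, undo its catches and hold the gate wide

### The arm

A 6-joint arm with a two-finger parallel gripper is mounted at the origin on the work surface. World frame = base frame: x ahead of the robot, y to its left, z up, the work surface at z = 0. Lengths are in m, angles in rad, forces in N, time in s.
With the tool pointing down it reaches from about 0.25 to 0.775 m from the base axis. Payload 4 kg.
Tool frame: the origin (TCP) lies at the very end of the fingers, on their centre line; the grasp point (between the pads) lies 19 mm behind it; z points along the fingers, y is the direction in which the jaws open and shut (so a half turn about z gives the same grasp; the last joint's range is limited). The gripper opens to 94 mm and grips with 3 to 60 N. Pads are 16 mm wide; open, the fingers measure 119 mm over their backs; the gripper's body (75 mm by 177 mm) begins 78 mm behind the grasp point.
Start: joints at [-1.366, 0.087, 1.371, -0, 1.684, -0.103], TCP at [0.167, -0.524, 0.206] pointing down, gripper open.
Joint ranges: [-3.1, 3.1], [-0.76, 2.03], [0.27, 2.55], [-1.08, 4.22], [0.17, 2.65], [-2.57, 2.57]. Speed limits (rad/s): [2.79, 2.79, 3.14, 3.14, 3.14, 3.14].

### API

Orientations are given as [roll, pitch, yaw] about the fixed x, y, z axes, in that order (R = Rz(yaw) Ry(pitch) Rx(roll)).
In Python, from bench import robot, cams, models gives the robot as it stands.
- The arm moves only by the tool step_arm, never from a script. Its argument "series" is a list of rows, each a list of 5 numbers: the gripper command: -1 is shut, 1 is fully open, values between are in proportion, then the shift along the tool's x, y, z in mm, then the turn about the tool's z in degrees. A call has 1 to 20 rows; each row is the pose to reach, as a shift and turn from the pose commanded when the call began, along the tool's axes at that moment; what a row does not reach only later rows make up. A row lasts 1/8 s, in which the tool goes at most 62.5 mm and 10.7 degrees, less where a joint would pass 70% of its speed; a pose out of reach is approached as far as the arm can. A call with a gripper value outside its range is refused whole. The fingers move at their own pace and stop on an object; the grip force is fixed at half the most. Time passes only in rows, so rows that repeat a pose let the fingers close. It gives the time, the measured TCP pose, the force and the opening at its end, in the units of the state.
- robot.get_obs(): the state, without advancing time (a new reading comes with each control period).
- cams.snapshot(name): name is "side" or "top" or "wrist"; returns a dict with "pixels" (420x560x3 uint8, red, green, blue), "fov_y" (degrees; the focal length in pixels is half the picture's height over the tangent of half this angle, whatever the lens; pixels are square), "cx", "cy" (the principal point, pixels), "k1" (the pictures are not rectified: a ray, as slopes to the right and down, at radius r is drawn at 1 + k1 r^2 times it, then the intrinsics apply), "R" (3x3) and "t" (3): a world point X has camera coordinates R X + t. Camera axes: x right, y down, z forward; pixel columns grow to the right and rows downward; lengths in m; the calibration is good to about 2 mm. A picture is of the moment at which its call begins. There is no depth.
- robot.close_job(): hands the job in, once; it reports no verdict.
Trained networks look in a picture, given as the dict that the camera call returned (one of the last four; its "shot" number tells which), for a name from the list of things; names that differ only in an ending like _2 or _b are one class to them, and where a whole thing is asked for, a point or a joint stands for the part that bears it (a point fixed in the world has none). Each returns a list of dicts, best first, with "p" (0 to 1); they miss things now and then, are a little off and sometimes report something else, mostly with a low value. They report only what shows in the picture. A call takes as long as a camera call. They do not tell look-alikes from the thing itself.
- models.find_in(picture, label): "position" ([x, y, z] in m, in world coordinates, good to about 4 mm: the middle of the surface that is visible of it).
- models.pinpoint(picture, label): "position" ([x, y, z] in m, in world coordinates, good to about 4 mm: a listed point, or the origin of a listed thing).
The state is a dict: "time": time; "joint_positions": joint angles; "qvel": joint speeds; "joint_torque": joint torques, N m; "tool_pos": TCP position; "ee_rot": TCP orientation; "wrist_force": force on the tool from outside, world axes, zero at the start; "wrist_torque": the same for the moment, N m; "width": finger opening in m.
Only numpy, scipy, OpenCV 4.12 (cv2) and the standard library are available. Lean on these libraries where they do the work, as an engineer would, in place of code of your own. Each camera call takes 0.05 s, during which the arm holds its last target. There are 200 camera calls.

### The job

Vent the drying store: swing the red-knobbed vent lever all the way to its stop, then let go so that it springs back. Then squeeze the blue catch fully in between the fingers, and only after that squeeze the orange one fully in; take the gate by its black post, swing it past its detent until it stands wide open, about square to the store's front, and finish still holding the post there, without letting go. Do not shift or knock over the glassware and jars standing about.

Things in the scene. Friction and masses are not known exactly. Their poses are not given: they have to be found in the camera images.
- store: the drying store, a fixed clear box with a flat roof, cream in front, 160 (x) x 280 (y) x 120 mm high, on a 20 mm steel base; four flasks inside. Origin: centre of its underside; its x axis points from its front (the gate side, facing the robot) to its back, y to the left as seen by the robot. Roof top 120 mm above the origin
- hinge_top (a point): point on the gate's vertical hinge axis, at roof height (120 mm up); in the store's frame 85 mm to the front and 120 mm to the left of its origin
- gate (a joint): clear gate's angle (rad): 0 shut, opens towards the robot, clockwise from above, stop at 1.65. Shut it runs 225 mm from the hinge along the store's -y, 10 mm thick, top 2 mm below the roof. A catch not squeezed in stops it at once. A spring pulls it shut (0.1 N m shut, 0.2 wide); a detent at 0.8 to 1.2 adds up to 0.6 N m (6 N at the post in all). Let go past the detent it drops back to half open
- post_grip (a point): point where to grip the gate's handle, a black upright round post with a white band on the gate's top edge, 18 mm thick, standing up to 53 mm above roof height; the point is on its axis, 35 mm above roof height, 130 mm from the hinge axis (gate shut: 10 mm to the right of the store's middle, 85 mm to its front). It turns with the gate
- vent: fixed grey vent block, 90 x 90 x 55 mm, with a steel lever on top; origin centre of its underside. It stands left or right of the store (a cream gauge with a round dial stands on the other side)
- vent_pivot (a point): point on the lever's vertical pivot axis, at the lever's underside, 63 mm above the table
- vent_lever (a joint): angle of the vent lever (rad): 0 at rest, grows counter-clockwise seen from above to its stop at 1.1; at rest the lever points 0.55 rad clockwise of the vent's -x axis. A spring returns it (0.06 N m at rest, 0.19 N m at the stop, about 3 N at the knob)
- blue_catch: base of the blue squeeze catch, fixed on the store's roof 50 mm in front of the roof's middle, parallel to the store; the blue and orange catches sit 85 mm right and 45 mm left of the store's middle, which is which varies. Origin: centre of the base's underside, at roof height
- blue_mid (a point): middle between the two blue pads, 26 mm above the roof: where to squeeze. Each pad is an upright plate 20 (x) x 8 (y) x 34 mm high, from 6 to 40 mm above the roof, its middle 18 mm left or right of this point when out, 10 mm when in
- blue_tab (a joint): how far each blue pad is in (m): 0 out and locking the gate, 0.008 fully in. The two pads are geared together and are squeezed towards each other along the store's y: 44 mm over the pads when out, 28 mm fully in. Moving them takes about 5 N in all; they stay where they are left, and fully in the catch's steel hook clears the gate
- orange_catch: base of the orange squeeze catch, fixed on the store's roof 50 mm in front of the roof's middle, parallel to the store; the blue and orange catches sit 85 mm right and 45 mm left of the store's middle, which is which varies. Origin: centre of the base's underside, at roof height
- orange_mid (a point): middle between the two orange pads, 26 mm above the roof: where to squeeze. Each pad is an upright plate 20 (x) x 8 (y) x 34 mm high, from 6 to 40 mm above the roof, its middle 18 mm left or right of this point when out, 10 mm when in
- orange_tab (a joint): how far each orange pad is in (m): 0 out and locking the gate, 0.008 fully in. The two pads are geared together and are squeezed towards each other along the store's y: 44 mm over the pads when out, 28 mm fully in. Moving them takes about 5 N in all; they stay where they are left, and fully in the catch's steel hook clears the gate
- amber_bottle: amber bottle, 64 mm across, 150 mm tall; a bystander, leave alone. Origin: centre of its underside
- beaker: glass beaker, 72 mm across, 85 mm tall; bystander. Origin: centre of its underside
- round_flask: green round flask, 96 mm across, 130 mm tall; bystander. Origin: centre of its underside
- stopper_jar: small white jar with black cap, 44 mm across, 45 mm tall, standing on the rear of the store's roof; bystander. Origin: centre of its underside
- dish: low round glass dish, 60 mm across, 18 mm tall, on the rear of the store's roof; bystander. Origin: centre of its underside
- knob_grip (a point): point where to grip the red upright round knob at the end of the vent lever, on its axis, 105 mm above the table, 65 mm from the pivot axis. Knob 18 mm thick, from 69 to 121 mm above the table; the steel lever arm under it has its top at 71 mm
Not all that is in view belongs to the job. Leave any pink or purple look-alike of the vent alone.

How it is judged:
On the way, in this order (a step that is already met when the one before it is completed fails the run):
1. the vent lever is swung to its stop (value of joint vent_lever above 1 rad), for 0.05 s.
2. the vent lever is let go and has sprung back (value of joint vent_lever below 0.12 rad and contact force between the fingers and vent_lever_c2 below 0.1 N), for 0.1 s.
3. the blue catch is squeezed fully in, a finger on each pad (value of joint blue_tab above 0.0066 m and contact force between the fingers and blue_tab_c2 above 1.5 N and contact force between the fingers and blue_tab2_c1 above 1.5 N), for 0.1 s.
4. the orange catch is squeezed fully in, a finger on each pad (value of joint orange_tab above 0.0066 m and contact force between the fingers and orange_tab_c2 above 1.5 N and contact force between the fingers and orange_tab2_c1 above 1.5 N), for 0.1 s.
5. the gate is past its detent (value of joint gate above 1.2 rad), for 0.1 s.
At the end, for the whole second after the job is handed in: the gate is open by at least 1.38 rad (79 degrees) and still, the fingers hold its post with at least 0.7 N, both catches are still in (6 mm or more) and the vent lever is back at rest (under 0.12 rad), all through the last second (value of joint gate above 1.38 rad and velocity of joint gate between -0.1 and 0.1 rad/s and contact force between the fingers and gate_c6 above 0.7 N and value of joint vent_lever below 0.12 rad and value of joint each of blue_tab, orange_tab above 0.006 m); the arm keeps its last pose, push and grip.
It fails at once if the orange catch is squeezed (over 4 mm) before the blue one is in (value of joint orange_tab above 0.004 m and value of joint blue_tab below 0.006 m).
It fails at once if a bystander is shifted by more than 30 mm or tipped (distance of any of amber_bottle, beaker, round_flask, stopper_jar, dish from where it was at the start of the episode above 0.03 m or angle between any of amber_bottle, beaker, round_flask, stopper_jar, dish's own z axis and vertical above 0.5 rad).
It also fails if it takes over 69 s, if anything falls off the work surface, if the arm or the gripper's body presses on something with over 40 N, if the wrist force passes 120 N, or if a joint passes its speed limit or range.

## Working session

There is one attempt and no reset: what is moved stays moved. The work goes in short steps, Python scripts to look and compute and a tool call to move; the robot and the scene stay as the last step left them, time stands still between calls to the robot, and variables do not carry over. Pictures are saved under pics/ and viewed, about 8 in all and at most 12, crops included, and the job is handed in when it is done.

Besides the shell and the picture viewer there is one more tool, called after ">>>" as name([rows], argument=value, ...), one row to a line, values as JSON. step_arm: Moves the arm, as the interface text tells. Its arguments: {"type":"object","properties":{"series":{"type":"array","items":{"type":"array","items":{"type":"number"}}}},"required":["series"]}

```bash
mkdir -p pics; cat > h.py <<'E'
import numpy as np, cv2
from bench import robot, cams, models
def snap(n,f=None):
    s=cams.snapshot(n)
    if f: cv2.imwrite('pics/'+f,cv2.cvtColor(s['pixels'],cv2.COLOR_RGB2BGR))
    return s
def proj(s,X):
    c=np.array(s['R'])@np.array(X)+np.array(s['t']); x,y=c[:2]/c[2]
    f=210/np.tan(np.radians(s['fov_y'])/2); k=1+s['k1']*(x*x+y*y)
    return np.round([s['cx']+f*k*x,s['cy']+f*k*y],1)
def ray(s,u,v,z):
    f=210/np.tan(np.radians(s['fov_y'])/2); d=np.array([(u-s['cx'])/f,(v-s['cy'])/f]); p=d.copy()
    for _ in range(20): p=d/(1+s['k1']*(p@p))
    R=np.array(s['R']);t=np.array(s['t']); C=-R.T@t; w=R.T@np.r_[p,1]
    return C+w*(z-C[2])/w[2]
E
cat > a.py <<'E'
from h import *
o=robot.get_obs(); print(o)
for c in('top','side'):
    s=snap(c,c+'1.png')
    for l in['store','hinge_top','post_grip','vent','vent_pivot','knob_grip','blue_mid','orange_mid','blue_catch','orange_catch','amber_bottle','beaker','round_flask','stopper_jar','dish']:
        print(c,l,[(round(d['p'],2),np.round(d['position'],3).tolist(),proj(s,d['position']).tolist()) for d in models.pinpoint(s,l)[:3]])
E
python3 a.py
```

```text
{'time': 0.0, 'joint_positions': array([-1.36609000e+00,  8.79531153e-02,  1.37219129e+00, -1.82141448e-05,
        1.68359870e+00, -1.03111595e-01]), 'qvel': array([-6.83421576e-06, -9.41922923e-04, -3.10500494e-05,  2.41130652e-03,
        2.78451055e-04, -3.03824766e-04]), 'joint_torque': array([-1.38147952e-04, -3.40184462e+01, -3.02426434e+01,  7.17862439e-02,
        3.31257808e-02, -1.63668938e-04]), 'tool_pos': array([ 0.16651437, -0.52363345,  0.20433715]), 'ee_rot': array([-3.13945176e+00, -2.03336730e-04,  3.07815673e-01]), 'wrist_force': array([-0.2602754 ,  0.53999586, -0.09145789]), 'wrist_torque': array([ 0.0140312 , -0.0242749 ,  0.00309289]), 'width': 0.09374674907991237}
top store [(0.86, [0.674, -0.083, -0.003], [291.0, 149.3])]
top hinge_top [(0.77, [0.578, 0.032, 0.123], [249.3, 175.8]), (0.32, [0.633, -0.172, 0.148], [327.0, 152.6])]
top post_grip [(0.58, [0.593, -0.099, 0.155], [299.0, 167.7])]
top vent [(0.91, [0.479, -0.36, 0.002], [389.5, 215.3]), (0.84, [0.271, -0.458, -0.005], [426.4, 288.9]), (0.58, [0.313, -0.214, -0.002], [339.4, 274.7])]
top vent_pivot
[... 1777 characters left out ...]
 -0.178, 0.104], [364.0, 217.0]), (0.46, [0.426, -0.326, 0.102], [335.7, 172.0])]
side blue_mid [(0.55, [0.628, -0.172, 0.151], [265.9, 169.3])]
side orange_mid [(0.55, [0.621, -0.039, 0.146], [247.4, 195.5])]
side blue_catch [(0.46, [0.63, -0.173, 0.123], [265.9, 174.6]), (0.28, [0.712, 0.019, 0.122], [215.7, 202.0])]
side orange_catch [(0.68, [0.621, -0.043, 0.118], [248.6, 200.5])]
side amber_bottle [(0.68, [0.58, -0.49, 0.003], [315.6, 151.7])]
side beaker [(0.91, [0.676, -0.388, 0.002], [283.5, 158.8])]
side round_flask [(0.74, [0.666, 0.361, -0.002], [170.3, 305.7])]
side stopper_jar [(0.7, [0.724, -0.106, 0.12], [233.3, 177.7])]
side dish [(0.65, [0.716, 0.02, 0.122], [214.7, 201.7])]
```

```bash
python3 -c "
import cv2
a=cv2.imread('pics/top1.png')[90:360,80:480]; cv2.imwrite('pics/t1c.png',cv2.resize(a,None,fx=2,fy=2,interpolation=3))
a=cv2.imread('pics/side1.png')[110:340,140:440]; cv2.imwrite('pics/s1c.png',cv2.resize(a,None,fx=2.5,fy=2.5,interpolation=3))"
```

```text
(no output)
```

View pics/t1c.png

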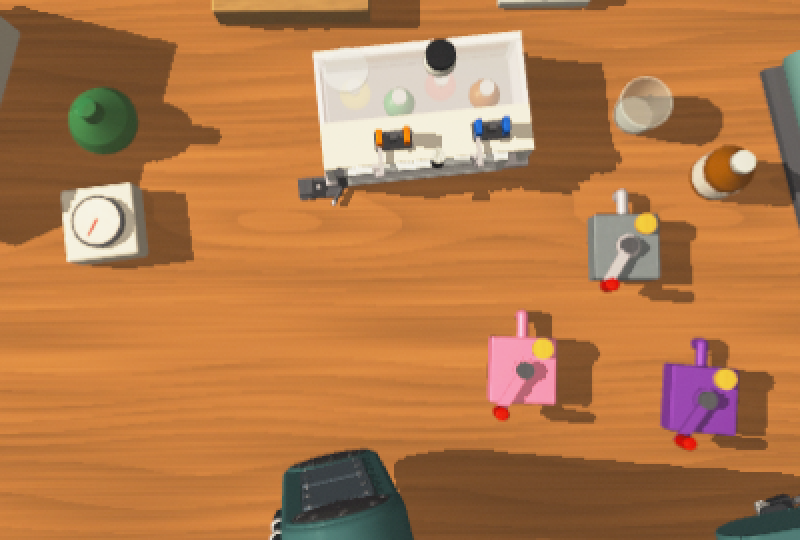

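View pics/s1c.png

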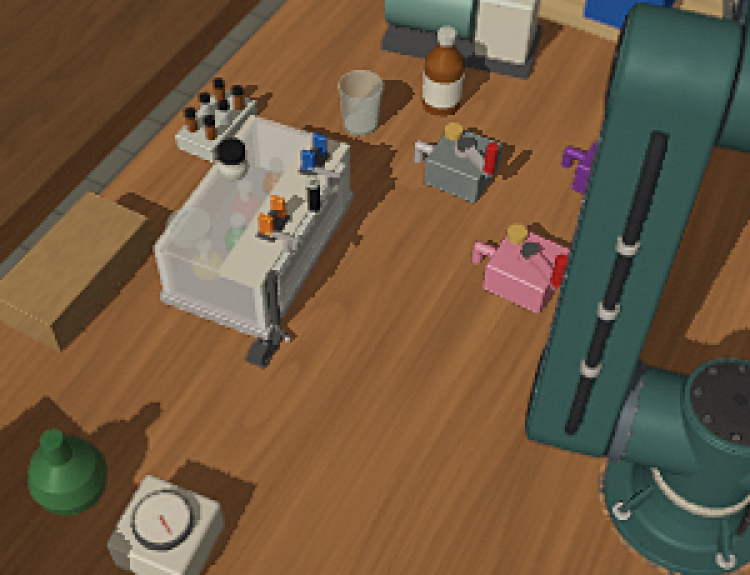

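Three vent-like blocks show: grey at top pixel (394,212), pink (342,274) and purple (433,291). Grey is the vent, as the task rules out the pink and purple ones, and both crops confirm it. Blue is the right-hand catch, and the store's yaw is about 0.085 rad. I'll move above the grey vent's knob on the +y side, with the jaws shut.

>>> step_arm([
  [-1, 50, -24, 0, 5],
  [-1, 105, -50, 0, 10],
  [-1, 160, -75, 0, 17.6],
  [-1, 210, -100, 0, 17.6],
  [-1, 265, -125, 0, 17.6],
  [-1, 316, -150, 0, 17.6],
  [-1, 316, -150, 0, 17.6],
  [-1, 316, -150, 0, 17.6],
  [-1, 316, -150, 0, 17.6],
])

```text
time: 2.72
tool_pos: [0.4214, -0.2866, 0.2055]
ee_rot: [3.141, 0.0, -0.002]
wrist_force: [-0.1, -0.5, -0.2]
width: 0.0073
```

```bash
cat >> h.py <<'E'
def go(x,y,z,yaw):
    "tool-axis shift (mm) and turn (deg) to a world pose"
    o=robot.get_obs(); p=o['tool_pos']; w=o['ee_rot'][2]; c,s=np.cos(w),np.sin(w); d=1000*(np.array([x,y,z])-p)
    return np.round([c*d[0]+s*d[1], s*d[0]-c*d[1], -d[2], np.degrees((w-yaw+np.pi)%(2*np.pi)-np.pi)],1).tolist()
def st():
    o=robot.get_obs(); print(round(o['time'],2),'tcp',np.round(o['tool_pos'],4),'rot',np.round(o['ee_rot'],3),'F',np.round(o['wrist_force'],1),'w',round(o['width'],4))
def pin(s,*ls):
    for l in ls: print(l,[(round(d['p'],2),np.round(d['position'],4).tolist()) for d in models.pinpoint(s,l)[:3]])
E
python3 -c "
from h import *
st(); s=snap('wrist','w1.png'); pin(s,'knob_grip','vent_pivot','vent'); print(proj(s,[.426,-.328,.105]),go(.423,-.285,.085,0))"
```

```text
2.73 tcp [ 0.4214 -0.2866  0.2055] rot [ 3.141e+00  0.000e+00 -2.000e-03] F [-0.1 -0.5 -0.2] w 0.0073
knob_grip [(0.79, [0.2187, -0.4187, 0.1031]), (0.77, [0.425, -0.3224, 0.1038])]
vent_pivot [(0.8, [0.4814, -0.3652, 0.0621]), (0.7, [0.2735, -0.4565, 0.0609])]
vent [(0.95, [0.2648, -0.4645, 0.0003]), (0.88, [0.3111, -0.2141, 0.0006]), (0.74, [0.4755, -0.3608, 0.0021])]
[317.4 205.7] [1.3, -1.4, 120.5, -0.1]
```

View pics/w1.png

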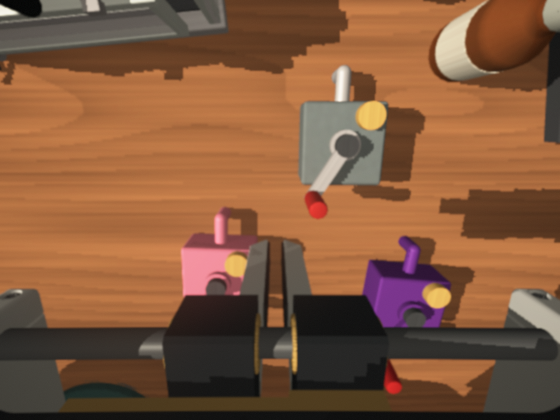

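The wrist view shows the red knob of the grey block at pixel (317,205). My projection of (0.426,-0.328,0.105) falls on the same spot. Next I go down and push in -y.

>>> step_arm([
  [-1, 1, 0, 55, 0],
  [-1, 1, 0, 100, 0],
  [-1, 1, 0, 120, 0],
  [-1, 1, 0, 120, 0],
  [-1, 1, 0, 120, 0],
  [-1, 1, 8, 120, 0],
  [-1, 1, 16, 120, 0],
  [-1, 1, 24, 120, 0],
  [-1, 1, 32, 120, 0],
  [-1, 1, 40, 120, 0],
  [-1, 1, 48, 120, 0],
  [-1, 1, 56, 120, 0],
  [-1, 1, 64, 120, 0],
  [-1, 1, 72, 120, 0],
  [-1, 1, 78, 120, 0],
  [-1, 1, 82, 120, 0],
  [-1, 1, 82, 120, 0],
])

```text
time: 5.05
tool_pos: [0.4239, -0.3675, 0.0857]
ee_rot: [-3.142, -0.001, 0.001]
wrist_force: [2.9, 4.0, -0.4]
width: 0.0003
```

```bash
python3 -c "
from h import *
st(); s=snap('wrist'); pin(s,'knob_grip','vent_pivot'); pin(snap('top','t2.png'),'knob_grip')"
```

```text
5.05 tcp [ 0.4239 -0.3675  0.0857] rot [-3.142e+00 -1.000e-03  1.000e-03] F [ 2.9  4.  -0.4] w 0.0003
knob_grip [(0.81, [0.4247, -0.3894, 0.1045]), (0.7, [0.5815, -0.4969, 0.0006])]
vent_pivot [(0.88, [0.3153, -0.2123, 0.0674]), (0.86, [0.4858, -0.3641, 0.0632]), (0.81, [0.2716, -0.4593, 0.0592])]
knob_grip [(0.52, [0.2169, -0.4162, 0.1047]), (0.48, [0.2637, -0.1794, 0.1066])]
```

>>> step_arm([
  [-1, 0, 3, 0, 0],
  [-1, 0, 6, 0, 0],
  [-1, 0, 9, 0, 0],
  [-1, 0, 9, 0, 0],
])

```text
time: 5.8
tool_pos: [0.4237, -0.3734, 0.0856]
ee_rot: [-3.135, 0.0, 0.002]
wrist_force: [0.9, 12.4, 2.6]
width: 0.0006
```

>>> step_arm([
  [-1, 0, 3, 0, 0],
  [-1, 0, 3, 0, 0],
])

```text
time: 6.05
tool_pos: [0.4236, -0.3734, 0.0856]
ee_rot: [-3.129, 0.001, 0.003]
wrist_force: [1.2, 18.8, 7.2]
width: 0.0002
```

```bash
python3 -c "
from h import *
st(); s=snap('wrist'); pin(s,'knob_grip','vent_pivot')"
```

```text
6.05 tcp [ 0.4236 -0.3734  0.0856] rot [-3.129e+00  1.000e-03  3.000e-03] F [ 1.2 18.8  7.2] w 0.0002
knob_grip [(0.59, [0.4279, -0.3943, 0.1046])]
vent_pivot [(0.76, [0.4837, -0.3629, 0.0624]), (0.71, [0.2733, -0.4608, 0.0608]), (0.67, [0.3143, -0.2143, 0.0646])]
```

The force rose with no further motion, so the lever is at its stop (knob y about -0.394). I'll back off smoothly, then lift.

>>> step_arm([
  [-1, 0, -10, 0, 0],
  [-1, 0, -22, 0, 0],
  [-1, 0, -34, 0, 0],
  [-1, 0, -46, 0, 0],
  [-1, 0, -58, 0, 0],
  [-1, 0, -70, 0, 0],
  [-1, 0, -82, 0, 0],
  [-1, 0, -95, 0, 0],
  [-1, 0, -100, 0, 0],
  [-1, 0, -100, -60, 0],
  [-1, 0, -100, -120, 0],
  [-1, 0, -100, -120, 0],
  [-1, 0, -100, -120, 0],
])

```text
time: 7.82
tool_pos: [0.4232, -0.2794, 0.2051]
ee_rot: [3.141, 0.0, 0.0]
wrist_force: [0.6, -0.2, -1.2]
width: 0.0004
```

```bash
python3 -c "
from h import *
st(); s=snap('wrist','w2.png'); pin(s,'knob_grip','vent_pivot','blue_mid','orange_mid'); print(go(.6315,-.171,.22,.085),proj(s,[.426,-.328,.105]))"
```

```text
7.83 tcp [ 0.4232 -0.2794  0.2051] rot [3.141 0.    0.   ] F [ 0.6 -0.2 -1.2] w 0.0004
knob_grip [(0.62, [0.4275, -0.3258, 0.1062]), (0.56, [0.2193, -0.4196, 0.1067])]
vent_pivot [(0.97, [0.485, -0.3639, 0.0637]), (0.92, [0.3122, -0.215, 0.0638]), (0.76, [0.273, -0.4561, 0.0582])]
blue_mid []
orange_mid []
[208.9, -107.9, -16.4, -4.8] [324.8 207.6]
```

>>> step_arm([
  [0.5, 35, -45, -25, -4.8],
  [0.5, 70, -100, -50, -4.8],
  [0.5, 105, -150, -55, -4.8],
  [0.5, 105, -150, -55, -4.8],
  [0.5, 105, -150, -55, -4.8],
  [0.5, 105, -150, -55, -4.8],
])

```text
time: 8.82
tool_pos: [0.5273, -0.1307, 0.2596]
ee_rot: [-3.142, 0.002, 0.082]
wrist_force: [0.1, -0.0, -0.4]
width: 0.0571
```

```bash
python3 -c "
from h import *
st(); s=snap('wrist','w3.png'); pin(s,'post_grip','hinge_top','blue_mid','orange_mid','store','blue_catch','orange_catch','stopper_jar','dish'); print(go(.6315,-.171,.22,.085))
for q in ([.6315,-.171,.146],[.6205,-.041,.146],[.5906,-.0985,.155]): print(proj(s,q))"
```

```text
8.82 tcp [ 0.5273 -0.1307  0.2596] rot [-3.142e+00  2.000e-03  8.200e-02] F [ 0.1 -0.  -0.4] w 0.0571
post_grip [(0.97, [0.588, -0.1005, 0.1554])]
hinge_top [(0.88, [0.58, 0.0351, 0.122]), (0.35, [0.6285, -0.1715, 0.147])]
blue_mid [(0.75, [0.6277, -0.1692, 0.1453]), (0.33, [0.672, -0.3893, -0.0005])]
orange_mid [(0.65, [0.6192, -0.0418, 0.1434])]
store [(0.81, [0.6756, -0.0862, -0.0023])]
blue_catch [(0.71, [0.6268, -0.1721, 0.1176]), (0.71, [0.5783, 0.0353, 0.1226])]
orange_catch [(0.86, [0.618, -0.0479, 0.1253])]
stopper_jar []
dish [(0.3, [0.5889, -0.1006, 0.1506])]
[99.5, 49.9, 40.5, -0.1]
[327.8 101.9]
[186.7 102.1]
[246.2 141.1]
```

View pics/w3.png

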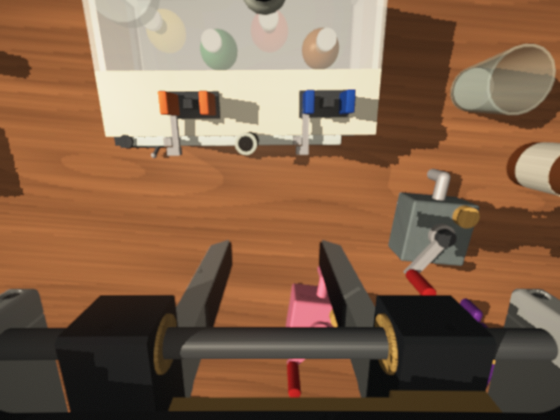

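The blue pads' middle is at pixel (328,101), orange at (188,103), and the post top at (246,143). All three agree with my projections. Now the squeeze on blue.

>>> step_arm([
  [0.5, 50, 25, 20, 0],
  [0.5, 99, 49, 40, 0],
  [0.5, 99, 49, 40, 0],
  [0.5, 99, 49, 70, 0],
  [0.5, 99, 49, 100, 0],
  [0.5, 99, 49, 125, 0],
  [0.5, 99, 49, 125, 0],
  [0.5, 99, 49, 125, 0],
])

```text
time: 10.32
tool_pos: [0.6314, -0.1699, 0.138]
ee_rot: [3.14, -0.003, 0.085]
wrist_force: [0.2, -0.1, -0.1]
width: 0.0705
```

```bash
python3 -c "
from h import *
st(); print(go(.631,-.171,.134,.085)); s=snap('wrist','w4.png'); print(proj(s,[.6315,-.171,.146]))"
```

```text
10.32 tcp [ 0.6314 -0.1699  0.138 ] rot [ 3.14e+00 -3.00e-03  8.50e-02] F [ 0.2 -0.1 -0.1] w 0.0705
[-0.5, 1.0, 4.0, -0.0]
[276.5 258.8]
```

View pics/w4.png

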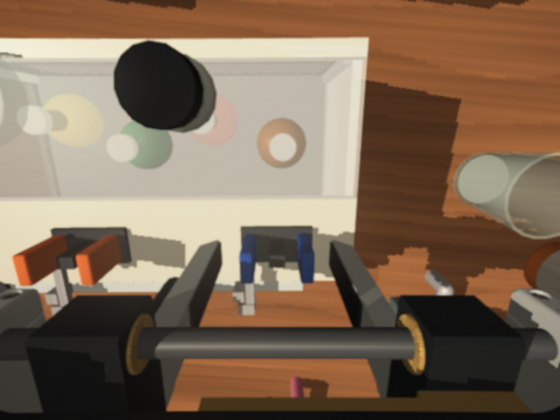

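The blue pads (columns 247 and 306) sit centred between the open fingers. I'll close on them.

>>> step_arm([
  [0.5, 0, 1, 4, 0],
  [-1, 0, 1, 4, 0],
  [-1, 0, 1, 4, 0],
  [-1, 0, 1, 4, 0],
  [-1, 0, 1, 4, 0],
  [-1, 0, 1, 4, 0],
  [-1, 0, 1, 4, 0],
  [-1, 0, 1, 4, 0],
  [-1, 0, 1, 4, 0],
])

```text
time: 11.5
tool_pos: [0.6312, -0.1708, 0.1316]
ee_rot: [-3.142, -0.0, 0.084]
wrist_force: [-0.9, 1.1, 0.1]
width: 0.027
```

```bash
python3 -c "
from h import *
st()"
```

```text
11.5 tcp [ 0.6312 -0.1708  0.1316] rot [-3.142 -0.     0.084] F [-0.9  1.1  0.1] w 0.027
```

>>> step_arm([
  [-1, 0, 0, 0, 0],
  [-1, 0, 0, 0, 0],
  [0.5, 0, 0, 0, 0],
  [0.5, 0, 0, 0, 0],
  [0.5, 0, 0, 0, 0],
  [0.5, 0, 0, 0, 0],
  [0.5, 0, 0, -40, 0],
  [0.5, 0, 0, -80, 0],
  [0.5, 0, -50, -80, 0],
  [0.5, 0, -100, -80, 0],
  [0.5, 0, -130, -80, 0],
  [0.5, 0, -130, -80, 0],
  [0.5, 0, -130, -50, 0],
  [0.5, 0, -130, -20, 0],
  [0.5, 0, -130, -3, 0],
  [0.5, 0, -130, -3, 0],
  [0.5, 0, -130, -3, 0],
])

```text
time: 13.62
tool_pos: [0.621, -0.0419, 0.1359]
ee_rot: [3.141, -0.002, 0.084]
wrist_force: [0.4, -0.3, 0.9]
width: 0.0707
```

```bash
python3 -c "
from h import *
st(); print(go(.620,-.0415,.133,.085)); s=snap('wrist','w5.png'); print(proj(s,[.6200,-.0415,.146])); pin(s,'orange_mid','blue_mid')"
```

```text
13.62 tcp [ 0.621  -0.0419  0.1359] rot [ 3.141e+00 -2.000e-03  8.400e-02] F [ 0.4 -0.3  0.9] w 0.0707
[-0.9, -0.5, 2.9, -0.1]
[274.  261.6]
orange_mid [(0.63, [0.6196, -0.0432, 0.1398])]
blue_mid [(0.67, [0.6317, -0.1711, 0.1477])]
```

View pics/w5.png

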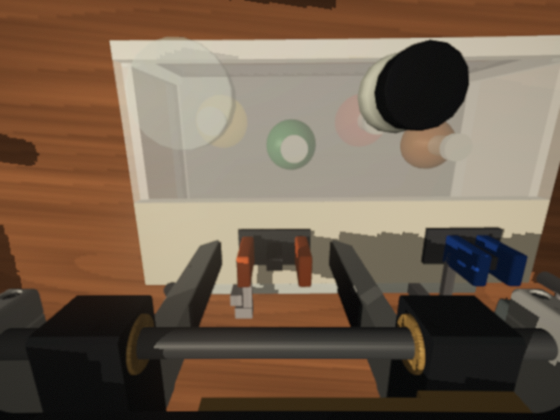

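The blue pads (columns 468 and 500) are now close together, so blue is in. The orange pads (245 and 303) are centred between the fingers. I'll squeeze orange.

>>> step_arm([
  [0.5, 0, 0, 3, 0],
  [-1, 0, 0, 3, 0],
  [-1, 0, 0, 3, 0],
  [-1, 0, 0, 3, 0],
  [-1, 0, 0, 3, 0],
  [-1, 0, 0, 3, 0],
  [-1, 0, 0, 3, 0],
  [-1, 0, 0, 3, 0],
  [-1, 0, 0, 3, 0],
  [-1, 0, 0, 3, 0],
  [-1, 0, 0, 3, 0],
])

```text
time: 15.15
tool_pos: [0.6201, -0.0413, 0.1315]
ee_rot: [-3.142, -0.0, 0.084]
wrist_force: [0.4, 0.8, 1.4]
width: 0.0271
```

>>> step_arm([
  [0.4, 0, 0, 0, 0],
  [0.4, 0, 0, 0, 0],
  [0.4, 0, 0, 0, 0],
  [0.4, 0, 0, 0, 0],
  [0.3, 0, 0, -40, 0],
  [0.3, 0, 0, -80, 0],
  [0.3, -10, 15, -80, -10],
  [0.3, -20, 30, -80, -20],
  [0.3, -34, 45, -80, -30],
  [0.3, -34, 54, -80, -40],
  [0.3, -34, 54, -80, -50],
  [0.3, -34, 54, -80, -60],
  [0.3, -34, 54, -80, -70],
  [0.3, -34, 54, -80, -80],
  [0.3, -34, 54, -80, -90],
  [0.3, -34, 54, -80, -90],
  [0.3, -34, 54, -80, -90],
])

```text
time: 17.27
tool_pos: [0.5908, -0.0981, 0.2115]
ee_rot: [3.142, 0.0, 1.653]
wrist_force: [-0.6, -0.1, -0.2]
width: 0.0609
```

```bash
python3 -c "
from h import *
st(); print(robot.get_obs()['joint_positions'].round(2), go(.5905,-.0985,.136,1.656)); pin(snap('top'),'post_grip','knob_grip','vent_pivot'); s=snap('side','s6.png'); pin(s,'post_grip');
a=s['pixels'][110:260,180:340,::-1]; cv2.imwrite('pics/s6c.png',cv2.resize(a,None,fx=4,fy=4,interpolation=3))"
```

```text
17.27 tcp [ 0.5908 -0.0981  0.2115] rot [3.142 0.    1.653] F [-0.6 -0.1 -0.2] w 0.0609
[-0.26  0.2   1.24 -0.    1.71 -0.34] [-0.4, -0.3, 75.5, -0.2]
post_grip [(0.65, [0.588, -0.1004, 0.1553])]
knob_grip [(0.6, [0.4247, -0.3248, 0.1042]), (0.52, [0.2198, -0.4162, 0.1038]), (0.46, [0.2629, -0.1779, 0.1036])]
vent_pivot [(0.87, [0.2696, -0.4573, 0.0631]), (0.66, [0.4858, -0.362, 0.0649]), (0.55, [0.3141, -0.217, 0.0621])]
post_grip []
```

View pics/s6c.png

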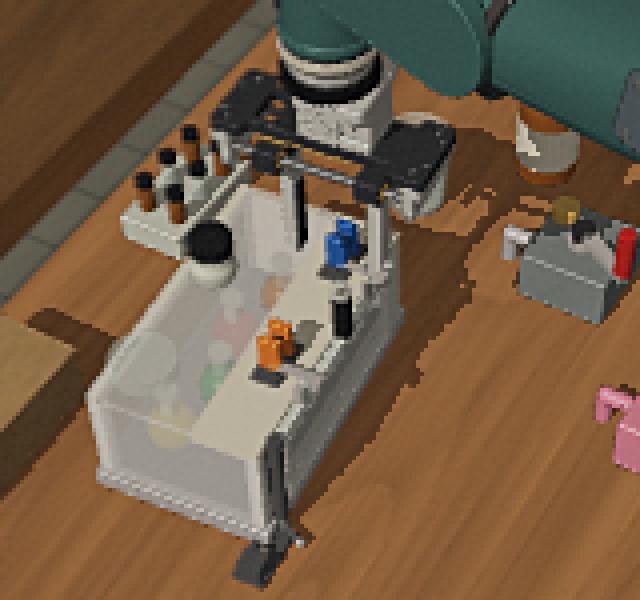

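Both catches are in and the vent lever is at rest. The post at crop pixel (342,315) lies between the fingers, so I'll go down and grip it.

>>> step_arm([
  [0.3, -1, 1, 30, 0],
  [0.3, -1, 1, 60, 0],
  [0.3, -1, 1, 75, 0],
  [0.3, -1, 1, 75, 0],
  [-1, -1, 1, 75, 0],
  [-1, -1, 1, 75, 0],
  [-1, -1, 1, 75, 0],
  [-1, -1, 1, 75, 0],
  [-1, -1, 1, 75, 0],
  [-1, -1, 1, 75, 0],
])

```text
time: 18.82
tool_pos: [0.5897, -0.0992, 0.1368]
ee_rot: [-3.137, 0.0, 1.655]
wrist_force: [-5.9, -0.6, 3.2]
width: 0.0172
```

```bash
cat > arc.py <<'E'
from h import *
import sys
H=np.array([.580,.0325]); o=robot.get_obs(); p=o['tool_pos'][:2]
st(); r=p-H; print('r',np.hypot(*r),'ang from shut',np.radians(-85.1)-np.arctan2(r[1],r[0]))
R=np.hypot(*r); a0=np.arctan2(r[1],r[0]); w=o['ee_rot'][2]
for k in np.arange(1,int(sys.argv[1])+1):
    d=k*float(sys.argv[2]); q=H+R*np.array([np.cos(a0-d),np.sin(a0-d)]); print(k,round(d,2),go(q[0],q[1],o['tool_pos'][2],w-d))
E
python3 arc.py 20 0.08
```

```text
18.82 tcp [ 0.5897 -0.0992  0.1368] rot [-3.137  0.     1.655] F [-5.9 -0.6  3.2] w 0.0172
r 0.13205090633061967 ang from shut 0.011666698261046049
1 0.08 [0.5, -10.5, -0.0, 4.6]
2 0.16 [1.9, -21.0, -0.0, 9.2]
3 0.24 [4.1, -31.3, -0.0, 13.8]
4 0.32 [7.1, -41.5, -0.0, 18.3]
5 0.4 [10.9, -51.3, -0.0, 22.9]
6 0.48 [15.5, -60.8, -0.0, 27.5]
7 0.56 [20.9, -69.9, -0.0, 32.1]
8 0.64 [26.9, -78.6, -0.0, 36.7]
9 0.72 [33.7, -86.7, -0.0, 41.3]
10 0.8 [41.0, -94.3, -0.0, 45.8]
11 0.88 [48.9, -101.3, -0.0, 50.4]
12 0.96 [57.4, -107.6, -0.0, 55.0]
13 1.04 [66.4, -113.2, -0.0, 59.6]
14 1.12 [75.7, -118.1, -0.0, 64.2]
15 1.2 [85.4, -122.2, -0.0, 68.8]
16 1.28 [95.5, -125.5, -0.0, 73.3]
17 1.36 [105.7, -128.1, -0.0, 77.9]
18 1.44 [116.2, -129.8, -0.0, 82.5]
19 1.52 [126.7, -130.6, -0.0, 87.1]
20 1.6 [137.2, -130.6, -0.0, 91.7]
```

>>> step_arm([
  [-1, 0, -5, 0, 2.3],
  [-1, 0.5, -10.5, 0, 4.6],
  [-1, 1, -16, 0, 7],
  [-1, 2, -21, 0, 9.2],
  [-1, 3, -26, 0, 11.5],
  [-1, 4, -31, 0, 13.8],
  [-1, 5.5, -36.5, 0, 16],
  [-1, 7, -41.5, 0, 18.3],
  [-1, 9, -46.5, 0, 20.6],
  [-1, 11, -51, 0, 23],
  [-1, 11, -51, 0, 23],
])

```text
time: 20.2
tool_pos: [0.5393, -0.0938, 0.1368]
ee_rot: [3.141, 0.003, 1.251]
wrist_force: [-0.5, -5.2, 2.4]
width: 0.0175
```

```bash
python3 arc.py 14 0.08; python3 -c "
from h import *
pin(snap('top'),'post_grip','hinge_top')"
```

```text
20.2 tcp [ 0.5393 -0.0938  0.1368] rot [3.141e+00 3.000e-03 1.251e+00] F [-0.5 -5.2  2.4] w 0.0175
r 0.1327324315768883 ang from shut 0.39706863406989457
1 0.08 [0.3, -10.6, -0.0, 4.6]
2 0.16 [1.5, -21.2, -0.0, 9.2]
3 0.24 [3.6, -31.6, -0.0, 13.8]
4 0.32 [6.4, -41.8, -0.0, 18.3]
5 0.4 [10.1, -51.8, -0.0, 22.9]
6 0.48 [14.5, -61.4, -0.0, 27.5]
7 0.56 [19.7, -70.7, -0.0, 32.1]
8 0.64 [25.6, -79.5, -0.0, 36.7]
9 0.72 [32.3, -87.8, -0.0, 41.3]
10 0.8 [39.5, -95.5, -0.0, 45.8]
11 0.88 [47.4, -102.7, -0.0, 50.4]
12 0.96 [55.7, -109.2, -0.0, 55.0]
13 1.04 [64.6, -115.0, -0.0, 59.6]
14 1.12 [74.0, -120.1, -0.0, 64.2]
post_grip [(0.86, [0.541, -0.0939, 0.1557])]
hinge_top [(0.91, [0.5789, 0.0339, 0.1199])]
```

The gate swings freely (post found at (0.541,-0.094)). I'll carry on to about 1.5 rad.

>>> step_arm([
  [-1, 0.3, -10.5, 0, 4.6],
  [-1, 1.5, -21, 0, 9.2],
  [-1, 3.6, -31.5, 0, 13.8],
  [-1, 6.4, -42, 0, 18.3],
  [-1, 10, -52, 0, 23],
  [-1, 14.5, -61.5, 0, 27.5],
  [-1, 20, -70.5, 0, 32],
  [-1, 25.5, -79.5, 0, 36.7],
  [-1, 32, -88, 0, 41.3],
  [-1, 39.5, -95.5, 0, 46],
  [-1, 47.5, -102.5, 0, 50.5],
  [-1, 56, -109, 0, 55],
  [-1, 64.5, -115, 0, 59.6],
  [-1, 71, -118.5, 0, 62.5],
  [-1, 71, -118.5, 0, 62.5],
  [-1, 71, -118.5, 0, 62.5],
])

```text
time: 22.35
tool_pos: [0.4493, 0.0116, 0.1367]
ee_rot: [3.141, 0.001, 0.163]
wrist_force: [-2.7, -4.7, 3.2]
width: 0.0178
```

```bash
python3 arc.py 1 0.05; python3 -c "
from h import *
s=snap('top'); pin(s,'post_grip','hinge_top','blue_mid','orange_mid','knob_grip','vent_pivot','stopper_jar','dish','beaker','amber_bottle','round_flask')
s=snap('side'); a=s['pixels'][110:290,140:380,::-1]; cv2.imwrite('pics/s7c.png',cv2.resize(a,None,fx=3,fy=3,interpolation=3))"
```

```text
22.35 tcp [0.4493 0.0116 0.1367] rot [3.141e+00 1.000e-03 1.630e-01] F [-2.7 -4.7  3.2] w 0.0178
r 0.13236116463056738 ang from shut 1.498094935668762
1 0.05 [0.2, -6.6, -0.0, 2.9]
post_grip [(0.72, [0.4492, 0.0091, 0.1566])]
hinge_top [(0.61, [0.5776, 0.0319, 0.1194])]
blue_mid [(0.51, [0.6321, -0.1715, 0.1483])]
orange_mid [(0.65, [0.6244, -0.0388, 0.1465]), (0.42, [0.4855, -0.3588, 0.0637])]
knob_grip [(0.81, [0.2179, -0.4194, 0.1059]), (0.61, [0.4244, -0.328, 0.105]), (0.56, [0.2594, -0.1797, 0.1028])]
vent_pivot [(0.86, [0.4844, -0.3629, 0.061]), (0.86, [0.3168, -0.2171, 0.0604]), (0.68, [0.2669, -0.4581, 0.0666])]
stopper_jar [(0.74, [0.7232, -0.1077, 0.1196])]
dish [(0.66, [0.7099, 0.0177, 0.1196])]
beaker [(0.67, [0.6742, -0.3845, 0.0019])]
amber_bottle [(0.81, [0.5792, -0.497, 0.0003]), (0.36, [0.6648, 0.3658, 0.0031])]
round_flask [(0.55, [0.6654, 0.3662, 0.0007])]
```

View pics/s7c.png

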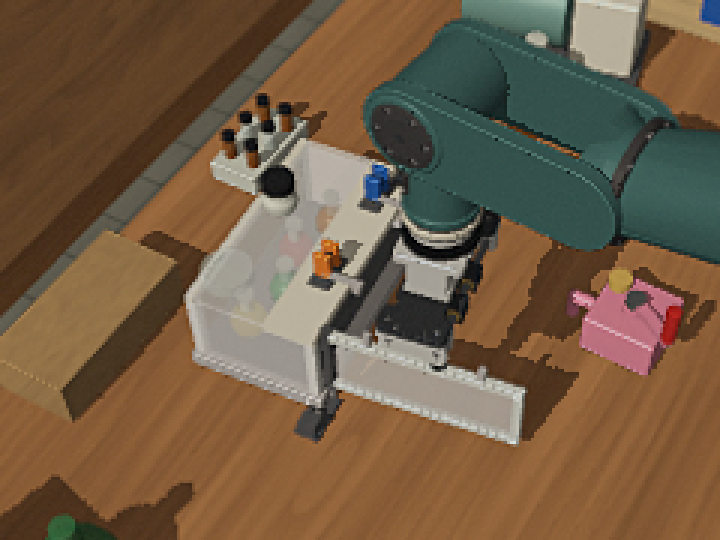

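The picture shows the gate square to the store's front (edge from crop (335,345) to (520,430)), the post held and both catches in. I'll settle for a moment, then hand in.

>>> step_arm([
  [-1, 0, 0, 0, 0],
  [-1, 0, 0, 0, 0],
  [-1, 0, 0, 0, 0],
  [-1, 0, 0, 0, 0],
])

```text
time: 23.5
tool_pos: [0.4493, 0.0116, 0.1366]
ee_rot: [3.141, 0.001, 0.162]
wrist_force: [-3.6, -3.6, 4.0]
width: 0.0174
```

```bash
python3 -c "
from h import *
st(); print(np.abs(robot.get_obs()['qvel']).max()); print(robot.close_job())"
```

```text
23.5 tcp [0.4493 0.0116 0.1366] rot [3.141e+00 1.000e-03 1.620e-01] F [-3.6 -3.6  4. ] w 0.0174
0.0014072506924941658
the job is handed in; nothing more can be done
None
```

The whole task is done and handed in at about 23.5 s of the 69 s allowed; the hand-in reports no verdict.

- **Vent lever:** I pushed the grey vent's lever until the force rose to about 19 N with no further motion, then released it. The knob was found back at its rest position.
- **Catches:** I squeezed blue first, then orange. The fingers closed to about 27 mm on each, which matches the 28 mm for fully in, and later pictures show both still in.
- **Gate:** I swung it by the post to about 1.5 rad, well past the 1.38 rad needed. The arm is still, and the fingers hold the post at 17.4 mm opening against its 18 mm thickness.
- **Bystanders:** All five were found within about 7 mm of where they started, which is close to the detector's accuracy.

No check failed. The post's measured radius from the hinge was 132 mm rather than 130 mm, within measuring error.

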